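# Lock the bench shaker's carriage with its transport pin

## Robot

A 6-joint arm with a two-finger parallel gripper is mounted at the origin on the work surface. World frame = base frame: x ahead of the robot, y to its left, z up, the work surface at z = 0. Lengths are in m, angles in rad, forces in N, time in s.
With the tool pointing down it reaches from about 0.375 to 0.925 m from the base axis. Payload 5.7 kg.
Tool frame: the origin (TCP) lies at the very end of the fingers, on their centre line; the grasp point (between the pads) lies 19 mm behind it (bot.grip_point_offset is the distance from the TCP to the grasp point, in m); y points along the fingers, z is the direction in which the jaws open and shut, and the axes are right-handed (so a half turn about y gives the same grasp; the last joint's range is limited). The gripper opens to 88 mm and grips with 3 to 60 N. Pads are 20 mm wide; open, the fingers measure 115 mm over their backs; the gripper's body (75 mm by 178 mm) begins 61 mm behind the grasp point.
Start: joints at [1.114, 0.359, 1.51, -0, 1.272, -0.115], TCP at [0.201, 0.565, 0.223] pointing down, gripper open.
Joint ranges: [-2.97, 2.97], [-1.01, 2.36], [0.21, 2.38], [-0.96, 4.11], [0.2, 2.71], [-2.98, 2.98]. Speed limits (rad/s): [2.39, 2.39, 3.14, 3.14, 3.14, 3.14].

## Interface

Orientations are given as a rotation vector (axis times angle).
In Python, from rig import bot gives the robot as it stands. The module is installed in compiled form; this text tells all that it offers.
- The arm moves only by the tool move_arm, never from a script. Its argument "series" is a list of rows, each a list of 3 entries, a list of its own where there are three numbers: the shift along the tool's x, y, z normalised to -1 to 1, where 1 is 0.6 m, then the turn about the tool's y normalised to -1 to 1, where 1 is 90 degrees, then the closure, from 0 (fully open) to 1 (shut). In form: [[[x, y, z], twist, grip], ...]. A call has 1 to 10 rows; each row is the pose to reach, as a shift and turn from the pose commanded when the call began, along the tool's axes at that moment; what a row does not reach only later rows make up. A row lasts 1/10 s, in which the tool goes at most 50 mm and 8.59 degrees, less where a joint would pass 70% of its speed; a pose out of reach is approached as far as the arm can. A call with a number of a shift or a turn outside -1 to 1 is refused whole. A call with a gripper value outside its range is refused whole. The fingers move at their own pace and stop on an object; "force" is the grip in N (left out, the last holds). Time passes only in rows, so rows that repeat a pose let the fingers close. It gives the time, the measured TCP pose, the force and the opening at its end, in the units of the state.
- bot.sense(): the state, without advancing time (a new reading comes with each control period).
- bot.camera(name): name is "side" or "top" or "wrist"; returns a dict with "frame" (420x560x3 uint8, red, green, blue), "depth" (420x560 float32, m along the optical axis (not along the pixel's ray), 0 where there is no reading), "intrinsics" (3x3 intrinsics, pixels), "position" and "rotation" of the camera in the world; the wrist camera has in their place "T_tool_cam" (4x4, takes a point from camera to tool coordinates, whose origin is the TCP and whose axes are the tool frame's). Camera axes: x right, y down, z forward; pixel columns grow to the right and rows downward; lengths in m; the calibration is good to about 2 mm. The wrist camera is an equidistant fisheye: a pixel r from the principal point sees the ray r / f radians off the axis. A picture is of the moment at which its call begins: read the wrist's pose just before it.
- bot.close_job(): hands the job in, once; it reports no verdict.
The state is a dict: "time": time; "qpos": joint angles; "joint_velocities": joint speeds; "joint_efforts": joint torques, N m; "ee_pos": TCP position; "ee_rot": TCP orientation; "ft_force": force on the tool from outside, world axes, zero at the start; "moment": the same for the moment, N m; "gripper_width": opening from 0.0 (shut) to 1.0 (fully open).
Only numpy, scipy, OpenCV 4.12 (cv2) and the standard library are available. Lean on these libraries where they do the work, as an engineer would, in place of code of your own. Each camera call takes 0.05 s, during which the arm holds its last target. There are 200 camera calls.

## Task

Lock the shaker for moving: draw the orange-handled locking pin out of its blue parking block, put it through the shaker's slot at the end marked by the red dot until its tip rests on the carriage inside, and feel along the slot with it until it drops into the carriage's hidden notch. Let go and leave it standing upright there, fully home with its steel collar down at the deck; handle it gently and do not disturb anything else on the bench.

Things in the scene. Friction and masses are not known exactly. Their poses are not given: they have to be found in the camera images.
- pin: loose locking pin, upright in the parking block at the start; 84.5 mm long, 55 to 100 g. From the bottom up: round steel shaft 10 mm wide, 41.5 mm long, its tip tapered over 2.5 mm to 6 mm; steel collar 26 mm wide, 5 mm thick; round orange handle 20 mm wide, 46.5 to 84.5 mm above the tip. Origin at the centre of the tip's end, z along the pin to the handle
- pin_collar (a point): point on the pin's axis in the underside of its collar, 41.5 mm above the tip. It is 16 mm above the deck's top while the tip rests on the carriage, and 1 to 2 mm above it when the pin stands home on the notch's floor
- holder: fixed blue parking block, 52 x 52 mm, 50 mm high, with one upright round hole 13 mm wide in the middle of its top, in which the pin stands with its collar on the block's top. Origin at the centre of its underside, z up
- shaker: fixed bench shaker, 260 (x) by 300 mm (y), origin at the centre of its underside, x to the back, y along the slot towards the red dot, z up. White level front deck, 6 mm thick, top 70 mm above the bench, with a straight slot 14 mm wide and 110 mm long along y, centred 65 mm in front (-x) of the origin. Aluminium platform behind: its rim is 96 mm above the bench and begins 46 mm behind the slot
- slot_start (a point): end of the slot that has the red dot (12 mm disc on the deck, 18 mm past this end), on the slot's centre line at the deck's top; the slot ends here. Put the pin in with its axis 8 to 22 mm from here
- slot_end (a point): the other end of the slot, on its centre line at the deck's top
- wellplate: white loose well plate 86 x 128 mm, 12 mm high, lying on the shaker's platform; leave alone. Origin at the centre of its underside
- beaker: loose empty glass beaker, 72 mm wide, 95 mm high; leave alone. Origin at the centre of its underside
- jar: loose white jar, 90 mm wide, 120 mm high; leave alone. Origin at the centre of its underside
- reagent: loose green bottle, 60 mm wide, 130 mm high; leave alone. Origin at the centre of its underside
- tipbox: loose clear box with yellow lid, 122 x 82 mm, 58 mm high; leave alone. Origin at the centre of its underside
- tuberack: loose red tube rack, 200 x 70 mm, 42 mm high; leave alone. Origin at the centre of its underside
- pipette: loose pipette lying on the bench, 240 mm long, 22 mm thick; leave alone. Origin on the bench under its middle, x along it
- slot_mid (a point): middle of the slot at the level of the carriage's top, 25 mm below the deck's top. The black carriage top is plain but for one hidden notch right across it, 13 mm wide along the slot, 15 mm deep, centre unmeasured, 35 to 90 mm from slot_start. Braked, on rubber: it and the notch's floor give 1 mm per 3 N down or along, at most 4 mm. The pin must not load shaker or carriage with over 20 N

How it is judged:
On the way, in this order (a step that is already met when the one before it is completed fails the run):
1. the pin is drawn out of its parking block: tip lifted clear of the block's top (z of pin in the frame of holder above 0.052 m), for 0.1 s.
2. the pin's tip is through the slot within 30 mm of the red-dot end and rests on the carriage, not yet in the notch (horizontal distance between pin and slot_start below 0.03 m and z of pin in the frame of shaker between 0.041 and 0.048 m and contact force between pin and shaker above 0.3 N), for 0.05 s.
At the end, for the whole second after the job is handed in: The pin stands at rest and released in the notch: collar's underside less than 3.5 mm above the deck's top, tip more than 8 mm below the carriage's top and in the slot, pin upright within 9 degrees (it has some play) (z of pin_collar in the frame of shaker between 0.067 and 0.0735 m and z of pin in the frame of shaker below 0.037 m and x of pin in the frame of shaker between -0.075 and -0.055 m and angle between pin's own z axis and vertical below 0.16 rad and linear speed of pin below 0.01 m/s); the robot touches nothing.
It fails at once if the pin is loaded against the shaker with more than 20 N (contact force between pin and shaker above 20 N).
It fails at once if the robot itself pushes the shaker with more than 15 N (contact force between any of the fingers, the arm and shaker above 15 N).
It fails at once if a bystander is moved by more than 20 mm (distance of any of wellplate, beaker, jar, reagent, tipbox, tuberack, pipette from where it was at the start of the episode above 0.02 m).
It also fails if it takes over 54 s, if anything falls off the work surface, if the arm or the gripper's body presses on something with over 40 N, if the wrist force passes 120 N, or if a joint passes its speed limit or range.

## Working session

There is one attempt and no reset: what is moved stays moved. The work goes in short steps, Python scripts to look and compute and a tool call to move; the robot and the scene stay as the last step left them, time stands still between calls to the robot, and variables do not carry over. Pictures are saved under pics/ and viewed, about 8 in all and at most 12, crops included, and the job is handed in when it is done.

Besides the shell and the picture viewer there is one more tool, called after "Call:" as name(argument=value, ...), one argument or row to a line, values as JSON. move_arm: Moves the arm, as the interface text tells. Scaled input: -1 to 1 covers 0.6 m each way for a shift and 90 degrees each way for a turn. Its arguments: {"type":"object","properties":{"series":{"type":"array","items":{"type":"array"}},"force":{"type":"number"}},"required":["series"]}

```bash
mkdir -p pics; cat > h.py <<'E'
import numpy as np, cv2
from rig import bot
from scipy.spatial.transform import Rotation as R
def grab(n):
    s=bot.sense(); c=bot.camera(n); c['s']=s
    return c
def save(c,name): cv2.imwrite('pics/'+name,c['frame'][:,:,::-1])
def onplane(c,u,v,z):
    K=c['intrinsics']; d=c['rotation']@np.array([(u-K[0,2])/K[0,0],(v-K[1,2])/K[1,1],1.])
    p=np.array(c['position']); return p+d*(z-p[2])/d[2]
E
python3 - <<'E'
from h import *
s=bot.sense(); print(s, R.from_rotvec(s['ee_rot']).as_matrix().round(3))
a=grab('top');b=grab('side')
np.save('top.npy',a,allow_pickle=True);np.save('side.npy',b,allow_pickle=True)
for c in(a,b): print(c['position'],c['intrinsics'].tolist(),c['rotation'].tolist())
im=np.vstack([a['frame'],b['frame']])
save(a,'top0.png');save(b,'side0.png')
E
```

```text
{'time': 0.0, 'qpos': array([ 1.11393249e+00,  3.59518103e-01,  1.51139198e+00,  1.01428058e-05,
        1.27251147e+00, -1.15084988e-01]), 'joint_velocities': array([ 2.61971161e-04,  1.95414506e-03,  6.14974706e-04, -6.14570501e-04,
        1.91742175e-03,  8.58082791e-05]), 'joint_efforts': array([ 2.42094029e-04, -5.15376878e+01, -2.70726085e+01,  6.75200089e-02,
        3.51284270e-02, -1.37009138e-04]), 'ee_pos': array([0.20079386, 0.56468834, 0.2218172 ]), 'ee_rot': array([-1.55586165,  0.26867727, -0.26784876]), 'ft_force': array([0.24951912, 0.4201295 , 0.04104575]), 'moment': array([ 0.00780496,  0.00818905, -0.00448944]), 'gripper_width': 0.9972727895653334} [[ 0.942 -0.001  0.335]
 [-0.335 -0.002  0.942]
 [-0.    -1.    -0.002]]
[ 0.25064941 -0.00722862  1.41768379] [[409.59366965689037, 0.0, 276.43185723918407], [0.0, 409.59366965689037, 213.59358495193493], [0.0, 0.0, 1.0]] [-2.13921715677666, 2.0870269396608014, -0.19246636510374576]
[ 0.10744787 -0.96099302  1.27633738] [[494.5783528319455, 0.0, 277.82808776561274], [0.0, 494.5783528319455, 207.84052808398198], [0.0, 0.0, 1.0]] [-2.3813231195149274, 0.47170425350234485, -0.19278404325039375]
```

View pics/top0.png

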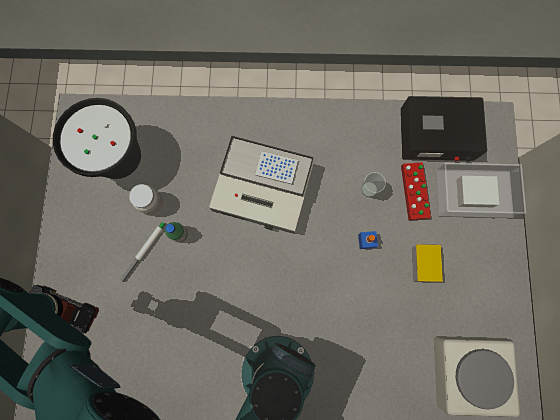

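View pics/side0.png

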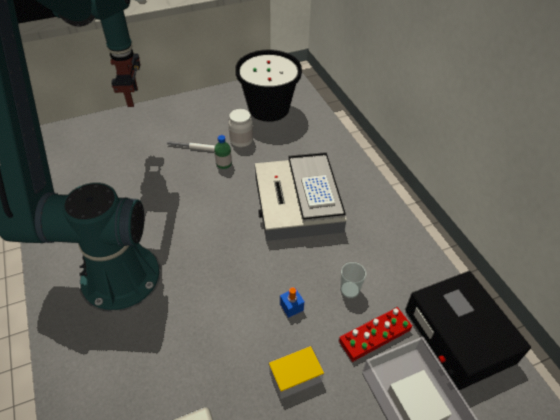

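The top view shows the pin in its block at about (371,239), the red dot at (236,195) and the slot from (241,197) to (273,206). The side view agrees, with the pin at (292,295) and the dot at (276,177). Next I turn these into positions.

```bash
sed -i "s/d=c\['rotation'\]@/d=R.from_rotvec(c['rotation']).as_matrix()@/" h.py
python3 - <<'E'
from h import *
def cen(c,box,f):
    x0,y0,x1,y1=box; p=c['frame'][y0:y1,x0:x1]
    hsv=cv2.cvtColor(p,cv2.COLOR_RGB2HSV); m=f(hsv); v,u=np.nonzero(m); 
    return u+x0,v+y0
org=lambda h:(h[...,0]<18)&(h[...,1]>150)&(h[...,2]>100)
red=lambda h:((h[...,0]<10)|(h[...,0]>170))&(h[...,1]>120)
dark=lambda h:(h[...,2]<90)
blue=lambda h:(abs(h[...,0]-112)<15)&(h[...,1]>150)
for n,bp,bd,bs in(('top',(350,220,395,260),(228,188,242,202),(238,190,278,212)),('side',(270,280,315,325),(270,172,282,183),(270,178,288,208))):
    c=np.load(n+'.npy',allow_pickle=True).item()
    u,v=cen(c,bp,org); print(n,'handle',u.mean(),v.mean(),len(u),u.min(),u.max(),v.min(),v.max(),onplane(c,u.mean(),v.mean(),.13 if n=='top' else .115))
    u,v=cen(c,bd,red); print('dot',u.mean(),v.mean(),len(u),onplane(c,u.mean(),v.mean(),.07))
    u,v=cen(c,bp,blue); print('blue',cv2.minAreaRect(np.c_[u,v].astype(np.float32)))
    u,v=cen(c,bs,dark); r=cv2.minAreaRect(np.c_[u,v].astype(np.float32)); print('slot',r)
    P=cv2.boxPoints(r); P=P[np.argsort(P[:,0 if n=='top' else 1])]
    for q in(P[:2].mean(0),P[2:].mean(0)): print(onplane(c,*q,.07))
E
```

```text
top handle 370.5945945945946 237.56756756756758 37 367 374 235 241 [ 0.43411615 -0.28655177  0.13      ]
dot 236.125 194.875 8 [0.57749003 0.15208207 0.07      ]
blue ((364.56036376953125, 242.52586364746094), (15.36285400390625, 12.080193519592285), 23.198589324951172)
slot ((256.8000183105469, 200.40000915527344), (31.749496459960938, 5.4377593994140625), 15.255120277404785)
[0.57321981 0.13371186 0.07      ]
[0.54670568 0.02922233 0.07      ]
side handle 292.1525423728813 292.9491525423729 59 289 295 288 299 [ 0.43059837 -0.31927262  0.115     ]
dot 275.5 176.5 4 [0.57708517 0.15282477 0.07      ]
blue ((296.0, 293.5), (1.0, 0.0), -90.0)
slot ((278.93170166015625, 192.5146484375), (21.791027069091797, 4.120738983154297), 77.90524291992188)
[0.57084712 0.12747594 0.07      ]
[0.54723999 0.03154579 0.07      ]
```

Call:
move_arm(
  series=[
    [[0.7,-0.03,-0.485],-0.06,0],
    [[0.7,-0.03,-0.485],-0.06,0],
    [[0.7,-0.03,-0.485],-0.06,0],
    [[0.7,-0.03,-0.485],-0.06,0],
    [[0.7,-0.03,-0.485],-0.06,0],
    [[0.7,-0.03,-0.485],-0.06,0],
    [[0.7,-0.03,-0.485],-0.06,0],
    [[0.7,-0.03,-0.485],-0.06,0],
    [[0.7,-0.03,-0.485],-0.06,0],
    [[0.7,-0.03,-0.485],-0.06,0],
  ],
  force=20,
)

```text
time: 1.1
ee_pos: [0.4933, 0.1575, 0.2402]
ee_rot: [-1.562, 0.195, -0.194]
ft_force: [1.2, 0.4, 0.3]
gripper_width: 0.999
```

Call:
move_arm(
  series=[
    [[0,0,0],0,0],
    [[0,0,0],0,0],
    [[0,0,0],0,0],
    [[0,0,0],0,0],
  ],
)

```text
time: 1.5
ee_pos: [0.4915, 0.1607, 0.24]
ee_rot: [-1.562, 0.194, -0.192]
ft_force: [-0.5, -0.3, -0.0]
gripper_width: 0.999
```

```bash
python3 - <<'E'
from h import *
c=grab('wrist'); np.save('w1.npy',c,allow_pickle=True); save(c,'w1.png')
s=c['s'];print(s['ee_pos'],R.from_rotvec(s['ee_rot']).as_matrix().round(3),s['qpos'],s['ft_force'],c['T_tool_cam'],c['intrinsics'])
E
```

```text
[0.49152702 0.16070357 0.24003551] [[ 0.97  -0.001  0.243]
 [-0.243  0.     0.97 ]
 [-0.001 -1.    -0.   ]] [ 1.82152041e-01  2.23381920e-01  1.66247112e+00  2.93773755e-04
  1.25668452e+00 -1.14315082e+00] [-0.45839292 -0.26162312 -0.03882743] [[ 5.41185353e-04  9.56347306e-01  2.92231994e-01 -8.09527040e-02]
 [-1.92941683e-04 -2.92231931e-01  9.56347458e-01 -1.62636120e-01]
 [ 9.99999835e-01 -5.73944969e-04  2.63676180e-05 -9.83192037e-04]
 [ 0.00000000e+00  0.00000000e+00  0.00000000e+00  1.00000000e+00]] [[325.1922621    0.         281.66339795]
 [  0.         325.1922621  210.35920362]
 [  0.           0.           1.        ]]
```

View pics/w1.png

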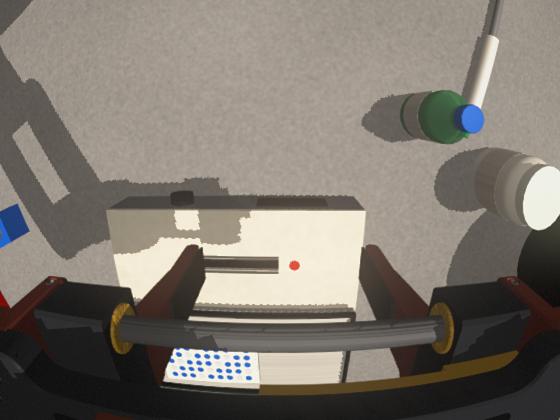

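The wrist view shows the slot's near end at about (279,265) and the red dot at (294,265). The far end is behind the left finger. The jaw axis runs along the slot.

```bash
cat >> h.py <<'E'
def wray(c,u,v,z):
    K=c['intrinsics']; x,y=(u-K[0,2]),(v-K[1,2]); r=np.hypot(x,y); t=r/K[0,0]
    d=np.array([np.sin(t)*x/r,np.sin(t)*y/r,np.cos(t)]); T=c['T_tool_cam']; s=c['s']
    Q=R.from_rotvec(s['ee_rot']).as_matrix(); p=Q@T[:3,3]+s['ee_pos']; d=Q@T[:3,:3]@d
    return p+d*(z-p[2])/d[2]
E
python3 - <<'E'
from h import *
c=np.load('w1.npy',allow_pickle=True).item(); f=c['frame'].astype(int)
h=cv2.cvtColor(c['frame'],cv2.COLOR_RGB2HSV)
m=(h[...,1]>120)&((h[...,0]<8)|(h[...,0]>172)); m[:255]=0;m[277:]=0;m[:,:284]=0;m[:,305:]=0
v,u=np.nonzero(m);print('dot',u.mean(),v.mean(),len(u),wray(c,u.mean(),v.mean(),.07))
for uu in(215,230,245,260,272): print(uu,f[250:282,uu].sum(1)//3)
print(f[262,268:292].sum(1)//3,f[268,268:292].sum(1)//3)
for q in((279,265),(215,265),(245,257),(245,273.5),(110,210),(363,210)):print(q,wray(c,*q,.07))
E
```

```text
dot 294.16901408450707 265.11267605633805 71 [0.57791965 0.1526748  0.07      ]
215 [233 232 233 232 232 189 104 111 154 100  66  62  60  60  60  59  61  95
 118 154 138 101 129 219 228 227 227 229 229 228 229 229]
230 [231 232 232 232 234 233 141 103 157 106  67  65  65  65  64  62  64  82
 117 141 159 113 103 186 230 230 229 230 228 229 229 229]
245 [229 228 229 228 229 230 171 104 122 113  85  73  71  66  69  69  68  73
 116 128 171 122 100 150 231 231 229 229 228 228 227 227]
260 [231 231 232 232 234 233 191 110 120 120  91  79  75  75  75  74  74  76
  96 119 172 159 106 124 231 232 230 230 230 231 231 230]
272 [231 230 231 231 232 233 197 112 120 120  91  78  78  79  76  78  77  79
 102 122 148 156 112 120 230 233 230 230 231 232 230 230]
[ 76  78  78  79  78  78  78  80  77  82 145 227 236 234 233 233 233 233
 233 234 236 234 159 135] [101 100 102 102 102 102 100  98  98 102 164 228 235 234 234 234 233 234
 234 235 236 226 163 129]
(279, 265) [0.57353695 0.13595723 0.07      ]
(215, 265) [0.55645798 0.06391999 0.07      ]
(245, 257) [0.55459918 0.10106316 0.07      ]
(245, 273.5) [0.57495882 0.09496733 0.07      ]
(110, 210) [ 0.46136977 -0.04176954  0.07      ]
(363, 210) [0.532446   0.24099894 0.07      ]
```

Call:
move_arm(
  series=[
    [[0.093,0.05,-0.757],0,0],
    [[0.093,0.05,-0.757],0,0],
    [[0.093,0.05,-0.757],0,0],
    [[0.093,0.05,-0.757],0,0],
    [[0.093,0.05,-0.757],0,0],
    [[0.093,0.05,-0.757],0,0],
    [[0.093,0.05,-0.757],0,0],
    [[0.093,0.05,-0.757],0,0],
    [[0.093,0.05,-0.757],0,0],
    [[0.093,0.05,-0.757],0,0],
  ],
)

```text
time: 2.55
ee_pos: [0.4356, -0.2986, 0.2102]
ee_rot: [-1.564, 0.195, -0.197]
ft_force: [0.1, -0.4, -0.5]
gripper_width: 1.003
```

Call:
move_arm(
  series=[
    [[0,0,0],0,0],
    [[0,0,0],0,0],
    [[0,0,0],0,0],
    [[0,0,0],0,0],
  ],
)

```text
time: 2.95
ee_pos: [0.4359, -0.2928, 0.2105]
ee_rot: [-1.562, 0.193, -0.192]
ft_force: [-0.0, 0.2, -0.6]
gripper_width: 1.004
```

```bash
python3 - <<'E'
from h import *
c=grab('wrist'); np.save('w2.npy',c,allow_pickle=True); save(c,'w2.png')
s=c['s'];print(s['ee_pos'],R.from_rotvec(s['ee_rot']).as_matrix().round(3),s['qpos'],s['ft_force'])
h=cv2.cvtColor(c['frame'],cv2.COLOR_RGB2HSV)
m=((h[...,0]<16)&(h[...,1]>170)&(h[...,2]>120)).astype(np.uint8)
n,l,st,ce=cv2.connectedComponentsWithStats(m)
for i in range(1,n):
  if st[i,4]>60: print(st[i],ce[i],wray(c,*ce[i],.085))
E
```

```text
[ 0.43585435 -0.29279151  0.21047422] [[ 0.97   0.     0.243]
 [-0.243  0.     0.97 ]
 [-0.    -1.     0.   ]] [-7.23231895e-01  2.63639512e-01  1.68615935e+00  1.57961458e-04
  1.19191503e+00 -2.04885610e+00] [-0.03856019  0.20658515 -0.64236634]
[269 196  20  25 341] [278.97360704 210.07624633] [ 0.44162006 -0.29778342  0.085     ]
[137 289  13  11  68] [142.58823529 293.86764706] [ 0.49874157 -0.46817735  0.085     ]
[188 298  23  23 279] [198.34050179 312.65232975] [ 0.53361906 -0.41208283  0.085     ]
[ 173  348   70   45 1574] [211.56797967 368.57306226] [ 0.61839782 -0.42820695  0.085     ]
```

View pics/w2.png

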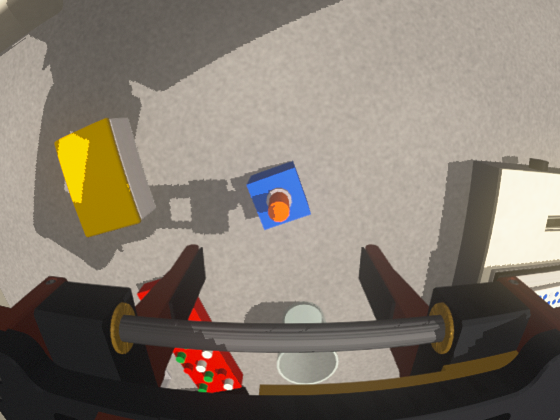

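The handle's top centre is at about (279,211), which puts the pin near (0.4405, -0.297). There is room for the fingers around the block, so I descend and grip.

Call:
move_arm(
  series=[
    [[0.009,0.08,-0.005],0,0],
    [[0.009,0.15,-0.005],0,0],
    [[0.009,0.2,-0.005],0,0],
    [[0.009,0.23,-0.005],0,0],
    [[0.009,0.2525,-0.005],0,0],
    [[0.009,0.2525,-0.005],0,0],
    [[0.009,0.2525,-0.005],0,0],
    [[0.009,0.2525,-0.005],0,0],
  ],
)

```text
time: 3.8
ee_pos: [0.4407, -0.2991, 0.0598]
ee_rot: [-1.563, 0.193, -0.195]
ft_force: [-0.3, 0.3, -0.3]
gripper_width: 1.002
```

```bash
python3 - <<'E'
from h import *
c=grab('wrist'); np.save('w3.npy',c,allow_pickle=True); save(c,'w3.png')
s=c['s'];print(s['ee_pos'],s['ft_force'])
h=cv2.cvtColor(c['frame'],cv2.COLOR_RGB2HSV)
m=((h[...,0]<16)&(h[...,1]>170)&(h[...,2]>120)).astype(np.uint8)
n,l,st,ce=cv2.connectedComponentsWithStats(m)
for i in range(1,n):
  if st[i,4]>60: print(st[i],ce[i],wray(c,*ce[i],.093))
cv2.imwrite('pics/w3c.png',cv2.resize(c['frame'][150:420,150:420,::-1],None,fx=2,fy=2))
E
```

```text
[ 0.44074485 -0.29905531  0.0597778 ] [-0.34225387  0.34479099 -0.26769454]
[265 247  42  60 997] [285.09227683 272.0782347 ] [ 0.42867986 -0.29542793  0.093     ]
[161 367  23  23 249] [170.48995984 380.69879518] [ 0.48617224 -0.37921174  0.093     ]
```

View pics/w3c.png

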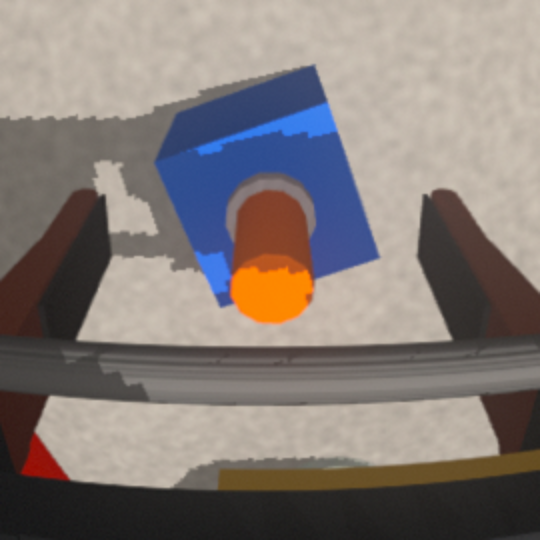

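The handle's top centre is at about (286,294) in the full image, slightly right of the jaw centre. I check how far it is off before closing.

```bash
python3 - <<'E'
from h import *
c=np.load('w3.npy',allow_pickle=True).item(); s=c['s']; Q=R.from_rotvec(s['ee_rot']).as_matrix()
for q,z in(((286,294),.093),((285,252),.055)):
  p=wray(c,*q,z); print(p,Q.T@(p-s['ee_pos']))
E
```

```text
[ 0.4400458 -0.2978141  0.093    ] [-0.00093074 -0.03322454  0.00100386]
[ 0.43586612 -0.29691443  0.055     ] [-0.00526147  0.00476902  0.00088662]
```

Call:
move_arm(
  series=[
    [[-0.0015,0,0.0017],0,0.4],
    [[-0.0015,0,0.0017],0,0.6],
    [[-0.0015,0,0.0017],0,0.7],
    [[-0.0015,0,0.0017],0,1],
    [[-0.0015,0,0.0017],0,1],
    [[-0.0015,0,0.0017],0,1],
    [[-0.0015,0,0.0017],0,1],
    [[-0.0015,0,0.0017],0,1],
  ],
  force=25,
)

```text
time: 4.65
ee_pos: [0.4393, -0.2976, 0.0588]
ee_rot: [-1.562, 0.194, -0.194]
ft_force: [-0.3, -0.4, 0.4]
gripper_width: 0.31
```

Call:
move_arm(
  series=[
    [[0,0,0],0,1],
    [[0,0,0],0,1],
    [[0,0,0],0,1],
    [[0,0,0],0,1],
  ],
)

```text
time: 5.05
ee_pos: [0.4393, -0.2975, 0.0587]
ee_rot: [-1.562, 0.194, -0.194]
ft_force: [-0.2, 0.4, -0.9]
gripper_width: 0.207
```

Call:
move_arm(
  series=[
    [[0,-0.02,0],0,1],
    [[0,-0.06,0],0,1],
    [[0,-0.11,0],0,1],
    [[0,-0.16,0],0,1],
    [[0,-0.2,0],0,1],
    [[0,-0.22,0],0,1],
    [[0,-0.22,0],0,1],
    [[0,-0.22,0],0,1],
  ],
)

```text
time: 5.85
ee_pos: [0.439, -0.2972, 0.1903]
ee_rot: [-1.562, 0.195, -0.194]
ft_force: [0.6, 0.1, -0.2]
gripper_width: 0.209
```

Call:
move_arm(
  series=[
    [[0.0425,0,0.06],0,1],
    [[0.0425,0,0.14],0,1],
    [[0.0425,0,0.22],0,1],
    [[0.0425,0,0.3],0,1],
    [[0.0425,0,0.38],0,1],
    [[0.0425,0,0.46],0,1],
    [[0.0425,0,0.54],0,1],
    [[0.0425,0,0.62],0,1],
    [[0.0425,0,0.69],0,1],
    [[0.0425,0,0.729],0,1],
  ],
)

```text
time: 6.85
ee_pos: [0.5705, 0.1235, 0.1887]
ee_rot: [-1.562, 0.195, -0.19]
ft_force: [1.5, -0.6, -1.0]
gripper_width: 0.207
```

Call:
move_arm(
  series=[
    [[0,0,0],0,1],
    [[0,0.05,0],0,1],
    [[0,0.07,0],0,1],
    [[0,0.07,0],0,1],
    [[0,0.07,0],0,1],
    [[0,0.07,0],0,1],
  ],
)

```text
time: 7.45
ee_pos: [0.5719, 0.1197, 0.1495]
ee_rot: [-1.562, 0.194, -0.196]
ft_force: [0.7, 0.1, -0.6]
gripper_width: 0.211
```

```bash
python3 - <<'E'
from h import *
c=grab('wrist'); np.save('w4.npy',c,allow_pickle=True)
b=grab('side'); np.save('side4.npy',b,allow_pickle=True)
s=c['s'];print(s['ee_pos'],s['ft_force'],s['gripper_width'],R.from_rotvec(s['ee_rot']).as_matrix().round(4))
A=cv2.resize(c['frame'][170:370,180:380],None,fx=3,fy=3)
B=cv2.resize(b['frame'][140:220,240:310],None,fx=2.8,fy=3)
B=cv2.copyMakeBorder(B,0,600-B.shape[0],0,0,0)
cv2.imwrite('pics/w4c.png',np.hstack([A,B])[:,:,::-1])
E
```

```text
[0.57186651 0.11970527 0.14951597] [ 0.70546     0.07704872 -0.57759695] 0.21092176483721645 [[ 9.693e-01  1.100e-03  2.458e-01]
 [-2.458e-01 -0.000e+00  9.693e-01]
 [ 1.000e-03 -1.000e+00  3.000e-04]]
```

View pics/w4c.png

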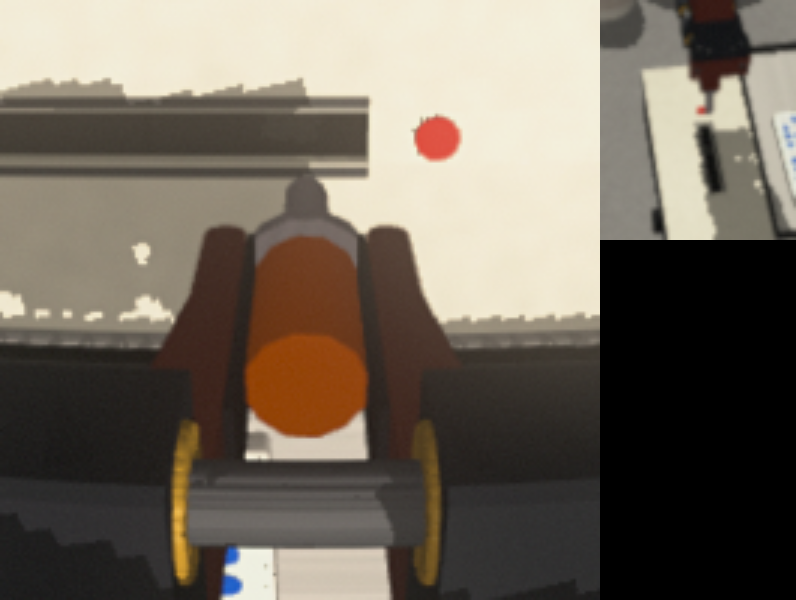

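The wrist crop shows the pin hanging straight, with its tip at about (281.7,230) and the handle top at (282,298.7). The slot's centre line is at row 215.7, its end at column 303, and the dot at (325.7,216).

```bash
python3 - <<'E'
from h import *
c=np.load('w4.npy',allow_pickle=True).item(); s=c['s']; Q=R.from_rotvec(s['ee_rot']).as_matrix()
zt=s['ee_pos'][2]-.0502
def t(n,u,v,z):
  p=wray(c,u,v,z); print(n,p.round(4),(Q.T@(p-s['ee_pos'])).round(4))
t('handle top',282,298.7,zt+.0845)
t('tip nearest edge',281.7,229.3,zt+.001)
t('collar front',282,241.3,zt+.0415)
t('dot',325.7,216,.07); t('slotend',303,215.7,.07); t('slot far L',181,215.5,.07); t('slot mid',282,215.7,.07)
E
```

```text
handle top [0.5726 0.1186 0.1838] [ 0.001  -0.0343 -0.0008]
tip nearest edge [0.5693 0.1194 0.1003] [-0.0025  0.0492 -0.001 ]
collar front [0.5618 0.1214 0.1408] [-0.0102  0.0087 -0.0008]
dot [0.578  0.1529 0.07  ] [-0.0023  0.0795  0.0337]
slotend [0.5733 0.1356 0.07  ] [-0.0026  0.0795  0.0157]
slot far L [0.5491 0.0405 0.07  ] [-0.0027  0.0795 -0.0824]
slot mid [0.5693 0.1196 0.07  ] [-0.0026  0.0795 -0.0007]
```

Call:
move_arm(
  series=[
    [[-0.006,0.015,0],0,1],
    [[-0.006,0.03,0],0,1],
    [[-0.006,0.038,0],0,1],
    [[-0.006,0.042,0],0,1],
    [[-0.006,0.045,0],0,1],
    [[-0.006,0.048,0],0,1],
    [[-0.006,0.051,0],0,1],
    [[-0.006,0.051,0],0,1],
  ],
)

```text
time: 8.35
ee_pos: [0.5677, 0.1211, 0.118]
ee_rot: [-1.562, 0.195, -0.194]
ft_force: [0.2, 0.3, -1.1]
gripper_width: 0.211
```

```bash
python3 - <<'E'
from h import *
c=grab('wrist'); np.save('w5.npy',c,allow_pickle=True)
s=c['s'];print(s['ee_pos'],s['ft_force'],s['gripper_width'])
cv2.imwrite('pics/w5c.png',cv2.resize(c['frame'][170:320,200:360,::-1],None,fx=4,fy=4))
E
```

```text
[0.56773073 0.12113074 0.11801424] [ 0.21804446  0.30098379 -1.05970696] 0.2110122469267324
```

View pics/w5c.png

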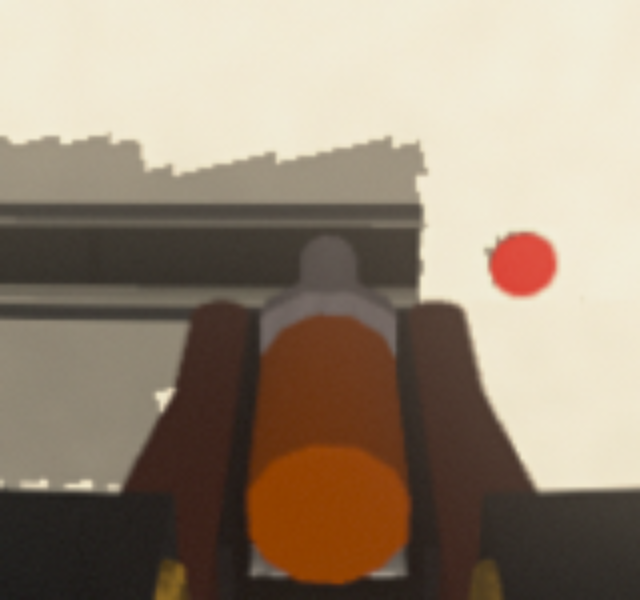

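The tip is inside the slot outline: its near edge is at crop row 235, between slot edges at 227 and about 290, and there is no force. I lower it further.

Call:
move_arm(
  series=[
    [[0,0.005,0],0,1],
    [[0,0.01,0],0,1],
    [[0,0.015,0],0,1],
    [[0,0.02,0],0,1],
    [[0,0.025,0],0,1],
    [[0,0.03,0],0,1],
    [[0,0.03,0],0,1],
  ],
)

```text
time: 9.1
ee_pos: [0.5674, 0.1211, 0.0996]
ee_rot: [-1.562, 0.195, -0.194]
ft_force: [-0.8, -0.7, -0.6]
gripper_width: 0.205
```

Call:
move_arm(
  series=[
    [[0,0.002,0],0,1],
    [[0,0.004,0],0,1],
    [[0,0.006,0],0,1],
    [[0,0.008,0],0,1],
    [[0,0.008,0],0,1],
    [[0,0.008,0],0,1],
  ],
)

```text
time: 9.7
ee_pos: [0.5678, 0.1211, 0.0953]
ee_rot: [-1.562, 0.194, -0.194]
ft_force: [0.1, 0.2, -1.4]
gripper_width: 0.213
```

Call:
move_arm(
  series=[
    [[0,0.002,0],0,1],
    [[0,0.003,0],0,1],
    [[0,0.003,0],0,1],
  ],
)

```text
time: 10.0
ee_pos: [0.568, 0.1212, 0.0938]
ee_rot: [-1.562, 0.194, -0.195]
ft_force: [-1.4, 0.8, 2.1]
gripper_width: 0.208
```

Call:
move_arm(
  series=[
    [[0,0.001,0],0,1],
    [[0,0.001,0],0,1],
    [[0,0.001,0],0,1],
  ],
)

```text
time: 10.3
ee_pos: [0.5681, 0.1212, 0.0932]
ee_rot: [-1.562, 0.194, -0.195]
ft_force: [-0.2, 0.3, 2.5]
gripper_width: 0.212
```

Call:
move_arm(
  series=[
    [[0,0,-0.004],0,1],
    [[0,0,-0.008],0,1],
    [[0,0,-0.012],0,1],
    [[0,0,-0.015],0,1],
    [[0,0,-0.015],0,1],
  ],
)

```text
time: 10.8
ee_pos: [0.5659, 0.1122, 0.0931]
ee_rot: [-1.562, 0.194, -0.195]
ft_force: [1.0, 3.1, 3.8]
gripper_width: 0.214
```

Call:
move_arm(
  series=[
    [[0,0,-0.004],0,1],
    [[0,0,-0.004],0,1],
  ],
)

```text
time: 11.0
ee_pos: [0.5652, 0.1099, 0.0931]
ee_rot: [-1.562, 0.194, -0.195]
ft_force: [1.9, 3.3, 4.9]
gripper_width: 0.212
```

Call:
move_arm(
  series=[
    [[0,0,-0.004],0,1],
    [[0,0,-0.004],0,1],
  ],
)

```text
time: 11.2
ee_pos: [0.5645, 0.1076, 0.093]
ee_rot: [-1.562, 0.194, -0.195]
ft_force: [1.2, 2.5, 5.9]
gripper_width: 0.211
```

Call:
move_arm(
  series=[
    [[0,0,-0.004],0,1],
    [[0,0,-0.004],0,1],
  ],
)

```text
time: 11.4
ee_pos: [0.5639, 0.1053, 0.093]
ee_rot: [-1.562, 0.194, -0.195]
ft_force: [0.7, 3.8, 4.6]
gripper_width: 0.214
```

Call:
move_arm(
  series=[
    [[0,0,-0.004],0,1],
    [[0,0,-0.004],0,1],
  ],
)

```text
time: 11.6
ee_pos: [0.5632, 0.1029, 0.093]
ee_rot: [-1.562, 0.194, -0.194]
ft_force: [-0.1, 3.0, 4.9]
gripper_width: 0.214
```

Call:
move_arm(
  series=[
    [[0,0,-0.004],0,1],
    [[0,0,-0.004],0,1],
  ],
)

```text
time: 11.8
ee_pos: [0.5626, 0.1006, 0.093]
ee_rot: [-1.562, 0.194, -0.194]
ft_force: [0.6, 3.2, 5.5]
gripper_width: 0.21
```

Call:
move_arm(
  series=[
    [[0,0,-0.004],0,1],
    [[0,0,-0.004],0,1],
  ],
)

```text
time: 12.0
ee_pos: [0.5621, 0.0983, 0.093]
ee_rot: [-1.562, 0.194, -0.194]
ft_force: [1.8, 2.8, 6.4]
gripper_width: 0.208
```

Call:
move_arm(
  series=[
    [[0,0,-0.004],0,1],
    [[0,0,-0.004],0,1],
  ],
)

```text
time: 12.2
ee_pos: [0.5614, 0.096, 0.093]
ee_rot: [-1.562, 0.194, -0.194]
ft_force: [0.8, 3.0, 6.1]
gripper_width: 0.212
```

Call:
move_arm(
  series=[
    [[0,0,-0.004],0,1],
    [[0,0,-0.004],0,1],
  ],
)

```text
time: 12.4
ee_pos: [0.5608, 0.0936, 0.093]
ee_rot: [-1.562, 0.194, -0.194]
ft_force: [1.2, 2.2, 4.8]
gripper_width: 0.213
```

Call:
move_arm(
  series=[
    [[0,0,-0.004],0,1],
    [[0,0,-0.004],0,1],
  ],
)

```text
time: 12.6
ee_pos: [0.5603, 0.0913, 0.093]
ee_rot: [-1.562, 0.194, -0.194]
ft_force: [-0.1, 2.6, 5.5]
gripper_width: 0.211
```

Call:
move_arm(
  series=[
    [[0,0,-0.004],0,1],
    [[0,0,-0.004],0,1],
  ],
)

```text
time: 12.8
ee_pos: [0.5597, 0.089, 0.093]
ee_rot: [-1.562, 0.194, -0.194]
ft_force: [1.4, 2.6, 5.3]
gripper_width: 0.21
```

Call:
move_arm(
  series=[
    [[0,0,-0.004],0,1],
    [[0,0,-0.004],0,1],
  ],
)

```text
time: 13.0
ee_pos: [0.559, 0.0866, 0.093]
ee_rot: [-1.562, 0.194, -0.194]
ft_force: [0.8, 3.0, 5.7]
gripper_width: 0.212
```

Call:
move_arm(
  series=[
    [[0,0,-0.004],0,1],
    [[0,0,-0.004],0,1],
  ],
)

```text
time: 13.2
ee_pos: [0.5576, 0.0837, 0.0925]
ee_rot: [-1.564, 0.195, -0.193]
ft_force: [0.4, -0.4, -0.7]
gripper_width: 0.208
```

Call:
move_arm(
  series=[
    [[0,0,-0.004],0,1],
    [[0,0,-0.004],0,1],
  ],
)

```text
time: 13.4
ee_pos: [0.5566, 0.0815, 0.0921]
ee_rot: [-1.563, 0.196, -0.192]
ft_force: [0.5, -0.5, -0.7]
gripper_width: 0.213
```

Call:
move_arm(
  series=[
    [[0,0,-0.004],0,1],
    [[0,0,-0.004],0,1],
  ],
)

```text
time: 13.6
ee_pos: [0.5568, 0.0796, 0.0926]
ee_rot: [-1.562, 0.195, -0.194]
ft_force: [-0.2, 1.1, -0.5]
gripper_width: 0.209
```

Call:
move_arm(
  series=[
    [[0,0,-0.004],0,1],
    [[0,0,-0.004],0,1],
  ],
)

```text
time: 13.8
ee_pos: [0.5568, 0.0777, 0.093]
ee_rot: [-1.561, 0.195, -0.195]
ft_force: [0.1, 2.5, -0.5]
gripper_width: 0.213
```

Call:
move_arm(
  series=[
    [[0,0,-0.004],0,1],
    [[0,0,-0.004],0,1],
  ],
)

```text
time: 14.0
ee_pos: [0.5565, 0.0757, 0.0932]
ee_rot: [-1.561, 0.194, -0.195]
ft_force: [0.6, 6.0, 0.1]
gripper_width: 0.212
```

The vertical load vanished between y = 0.084 and 0.080, and the wall began pushing back after that. So the notch is found, centred near y = 0.082. I go back to its middle and down.

Call:
move_arm(
  series=[
    [[0,0,0.006],0,1],
    [[0,0,0.0134],0,1],
    [[0,0,0.0134],0,1],
    [[0,0,0.0134],0,1],
  ],
)

```text
time: 14.4
ee_pos: [0.558, 0.0828, 0.0928]
ee_rot: [-1.563, 0.194, -0.194]
ft_force: [-0.3, 0.5, -0.6]
gripper_width: 0.213
```

Call:
move_arm(
  series=[
    [[0,0.002,0],0,1],
    [[0,0.004,0],0,1],
    [[0,0.004,0],0,1],
  ],
)

```text
time: 14.7
ee_pos: [0.5579, 0.0828, 0.0903]
ee_rot: [-1.562, 0.195, -0.194]
ft_force: [0.7, 0.2, 0.4]
gripper_width: 0.215
```

Call:
move_arm(
  series=[
    [[0,0.002,0],0,1],
    [[0,0.004,0],0,1],
    [[0,0.004,0],0,1],
  ],
)

```text
time: 15.0
ee_pos: [0.558, 0.0829, 0.088]
ee_rot: [-1.562, 0.195, -0.194]
ft_force: [0.3, -0.2, -0.7]
gripper_width: 0.214
```

Call:
move_arm(
  series=[
    [[0,0.003,0],0,1],
    [[0,0.006,0],0,1],
    [[0,0.009,0],0,1],
    [[0,0.009,0],0,1],
  ],
)

```text
time: 15.4
ee_pos: [0.5579, 0.0829, 0.0824]
ee_rot: [-1.562, 0.195, -0.194]
ft_force: [0.1, 0.1, -1.1]
gripper_width: 0.213
```

Call:
move_arm(
  series=[
    [[0,0.002,0],0,1],
    [[0,0.003,0],0,1],
    [[0,0.003,0],0,1],
  ],
)

```text
time: 15.7
ee_pos: [0.5581, 0.083, 0.0809]
ee_rot: [-1.562, 0.194, -0.194]
ft_force: [0.6, -0.2, 0.2]
gripper_width: 0.213
```

Call:
move_arm(
  series=[
    [[0,0.001,0],0,1],
    [[0,0.0015,0],0,1],
    [[0,0.0015,0],0,1],
  ],
)

```text
time: 16.0
ee_pos: [0.5582, 0.0829, 0.0801]
ee_rot: [-1.562, 0.194, -0.194]
ft_force: [0.6, -0.1, 0.0]
gripper_width: 0.214
```

Call:
move_arm(
  series=[
    [[0,0.0012,0],0,1],
    [[0,0.0012,0],0,1],
    [[0,0.0012,0],0,1],
  ],
)

```text
time: 16.3
ee_pos: [0.5582, 0.083, 0.0795]
ee_rot: [-1.562, 0.194, -0.194]
ft_force: [0.2, -0.0, 1.5]
gripper_width: 0.205
```

```bash
python3 - <<'E'
from h import *
c=grab('wrist'); np.save('w6.npy',c,allow_pickle=True)
s=c['s'];print(s['ee_pos'],s['ft_force'],s['gripper_width'])
cv2.imwrite('pics/w6c.png',cv2.resize(c['frame'][170:320,200:360,::-1],None,fx=4,fy=4))
E
```

```text
[0.55824891 0.08295824 0.07948334] [ 0.18680301 -0.01499841  1.52973836] 0.20541052598638196
```

View pics/w6c.png

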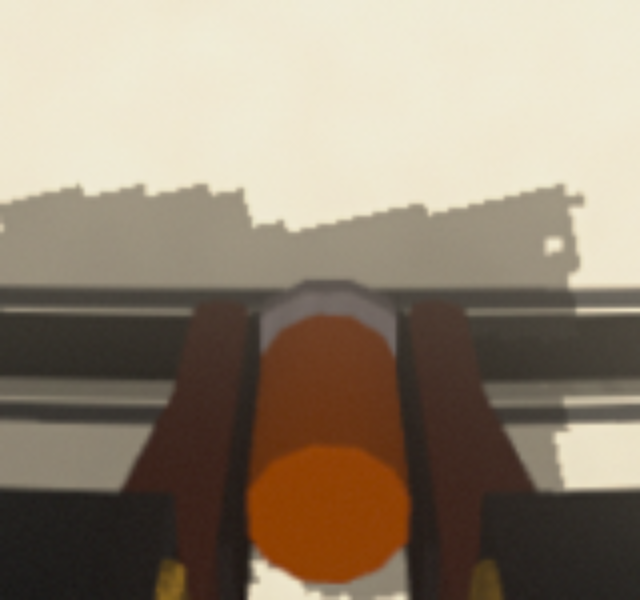

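The collar is down at the deck and the handle is upright: its front rim is at crop (328,285), over the slot's front lip. The wrist reads about 2.4 N of contact above its free-hanging level. I release and lift off.

Call:
move_arm(
  series=[
    [[0,0,0],0,0.75],
    [[0,0,0],0,0.7],
    [[0,0,0],0,0.6],
    [[0,0,0],0,0.5],
    [[0,0,0],0,0.4],
    [[0,0,0],0,0.4],
    [[0,0,0],0,0.4],
    [[0,0,0],0,0.4],
  ],
)

```text
time: 17.15
ee_pos: [0.5581, 0.0829, 0.0793]
ee_rot: [-1.562, 0.194, -0.194]
ft_force: [0.3, 0.1, 0.3]
gripper_width: 0.599
```

```bash
python3 - <<'E'
from h import *
c=grab('wrist'); np.save('w7.npy',c,allow_pickle=True)
s=c['s'];print(s['ee_pos'],s['ft_force'],s['gripper_width'])
cv2.imwrite('pics/w7c.png',cv2.resize(c['frame'][170:320,200:360,::-1],None,fx=4,fy=4))
E
```

```text
[0.55812935 0.08293634 0.0793267 ] [0.26823346 0.12432063 0.27948645] 0.5987046228593168
```

View pics/w7c.png

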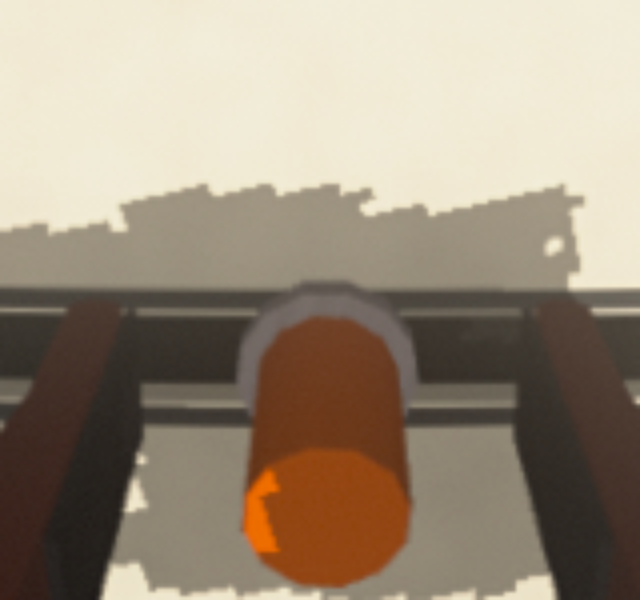

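The pin stands free and upright. Its handle top is at crop (328,515), almost unchanged, and the fingers are well clear of it on both sides. I lift straight up.

Call:
move_arm(
  series=[
    [[0,-0.02,0],0,0.4],
    [[0,-0.06,0],0,0.4],
    [[0,-0.11,0],0,0.4],
    [[0,-0.16,0],0,0.4],
    [[0,-0.21,0],0,0.4],
    [[0,-0.25,0],0,0.4],
    [[0,-0.25,0],0,0.4],
    [[0,-0.25,0],0,0.4],
    [[0,-0.25,0],0,0.4],
  ],
)

```text
time: 18.1
ee_pos: [0.5571, 0.0829, 0.2283]
ee_rot: [-1.562, 0.196, -0.193]
ft_force: [-0.5, -0.1, -0.2]
gripper_width: 0.603
```

```bash
python3 - <<'E'
from h import *
c=grab('wrist');s=c['s'];print(s['ee_pos'],s['ft_force'],s['joint_velocities'].round(3))
h=cv2.cvtColor(c['frame'],cv2.COLOR_RGB2HSV)
m=((h[...,0]<20)&(h[...,1]>170)&(h[...,2]>100)).astype(np.uint8)
n,l,st,ce=cv2.connectedComponentsWithStats(m)
for i in range(1,n):
  if st[i,4]>60: print(st[i],ce[i])
cv2.imwrite('pics/w8c.png',cv2.resize(c['frame'][160:310,200:360,::-1],None,fx=4,fy=4))
E
```

```text
[0.55714203 0.08294035 0.22827257] [-0.46986498 -0.10286054 -0.15255164] [-0.001  0.012  0.006 -0.001 -0.     0.001]
[349 193   9  10  65] [352.87692308 197.66153846]
[272 199  21  20 340] [282.02647059 208.35294118]
[  0 255  19  53 502] [  6.07968127 283.85856574]
```

View pics/w8c.png

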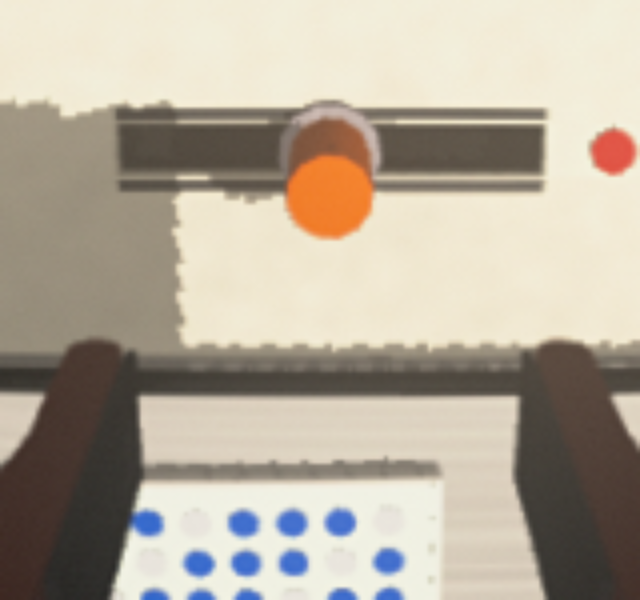

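The pin stands upright at mid-slot, at crop (330,150–195), with its collar at the deck. The gripper is clear of everything, so I hand the job in.

```bash
python3 -c "
from rig import bot
bot.close_job(); print(bot.sense()['time'])"
```

```text
the job is handed in; nothing more can be done
the job is handed in; nothing more can be done
```

I drew the pin from its block, put it through the slot about 16 mm from the red-dot end, and rested it on the carriage at about 3 N. I then slid it along until it dropped into the notch, about 55 mm from the red-dot end. After lowering it to the floor I released it, backed off upwards and handed the job in at about 18 s.

- **Fit:** by the arm's position, just before release, the tip was about 29 mm above the bench and the collar's underside about 1 mm above the deck. That assumes the pin had not slipped in the grip.
- **Final look:** the wrist pictures show the pin free and upright in the slot with its collar at the deck, and the gripper clear of it.
- **Loads:** the highest wrist readings were about 7 N while sliding and 6 N against the notch wall, well under the 20 N limit. These come from one reading per move, so short peaks between them were not seen.
- **Other things on the bench:** I planned the paths clear of them and saw no sign of contact, but I did not measure their positions again at the end.

No check failed. The hand-in reports no verdict.

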